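# Close the cover of the microscope-lamp supply and fasten its quarter-turn stud

## Task

The breakers in the microscope-lamp supply have been checked: fold its cover fully shut, then fasten the red quarter-turn stud. Its key only drops through when it lines up with the hidden slot below, so feel for it, push the stud in, and turn it clockwise to its stop so that it stays locked when you let go. Leave everything else on the bench as it stands.

Things in the scene. Friction and masses are not known exactly. Their poses are not given: they have to be found in the camera images.
- unit: The supply unit: a low off-white steel case, 260 (x) x 210 (y) x 88 mm high, fixed to the bench. Origin: centre of its underside; x points to its back, y to its left, z up. The front 187 mm is a breaker compartment under a hinged cover; behind it is a fixed rear deck with switch and pilot lamps.
- hinge_mid (a point): Middle of the cover's hinge line, which is parallel to the unit's y; at x = 55, z = 90 mm of the unit. Axes: the unit's.
- lid (a joint): Angle of the cover (rad): 0 shut and flat on the case, growing as its front edge rises; starts half open (0.5 to 1.0). A stiff friction hinge (0.45 N m: it takes up to about 3 N at the front edge to fold it down) lets it stay at any angle. Plate 187 mm from hinge line to front edge, 214 mm wide, 4 mm thick; its outer face is 2 mm outside the hinge line: z = 92 mm when shut.
- lid_lip (a point): Middle of the cover's front edge, on its outer face. Axes: the cover's (x from the front edge to the hinge, z out of its outer face). The face is smooth and free to be pushed, but for the stud.
- stud_foot (a point): Where the stud leaves the cover: on the cover's outer face, 150 mm from the hinge line, half way across; with the cover shut it is at x = -95, y = 0, z = 92 mm of the unit and the stud stands upright. Axes: the cover's.
- slot_top (a point): Middle of the slot in the receiver plate inside the case, on the plate's top, straight below the stud when the cover is shut (and then out of view). Axes: the unit's, NOT the slot's: the floating receiver may sit turned, so that its slot points anywhere from -0.45 to +0.45 rad of the wing joint's scale.
- wing_mid (a point): Centre of the red wing of the stud (the grip): a flat bar 36 mm long (its x axis), 10 mm thick (its y axis) and 23 mm tall (its z axis, out of the cover). With the stud out, the wing stands 15 to 38 mm above the cover's outer face; pushed fully in, 4 to 27 mm.
- wing (a joint): Turn of the wing and its key (rad), clockwise from above: 0 = wing points from front edge to hinge; stops at -1.35 and +1.571 (wing parallel to the hinge, at the green dots: locked). Starts from -1.2 to 1.2; turns easily (0.02 N m). The key enters only within about 0.1 of the slot. Once through it turns clockwise only, and from some 0.25 past the slot the plate holds it in.
- stud (a joint): Push of the stud (m): 0 out, 0.011 fully in (its stop). A spring pushes it out with 3 N when out and 7 N fully in. Off the slot, its key lands on the receiver plate after 1 mm of push; it is through from about 0.008 on. Locked, it rests at about 0.008 under the spring.
- dropper_a: Amber dropper bottle with red bulb, 38 mm wide, 112 mm tall, origin at the centre of its foot; stands in a white tray to the left. Not to be disturbed.
- dropper_b: Clear dropper bottle like dropper_a, in the same tray. Not to be disturbed.
- dropper_c: Amber dropper bottle like dropper_a, standing on the bench close to the left side of the unit. Not to be disturbed.
- flask: Conical glass flask, 76 mm wide, 131 mm tall, origin at the centre of its foot. Not to be disturbed.
- screwdriver: Screwdriver lying on the bench close to the right side of the unit. Not needed, not to be disturbed.
- fuse_carton: Small cardboard carton, 34 x 60 x 18 mm, origin under its centre, lying on the unit's rear deck. Not to be disturbed.
- slide_box: Blue and grey slide box, 97 x 172 x 33 mm, origin under its centre, on the right. Not to be disturbed.
- petri: Petri dish, 92 mm wide, 16 mm tall, origin under its centre, behind on the right. Not to be disturbed.

How it is judged:
By the outcome, as a careful person would: the job done as asked, in the order asked, and still so for the second after the job is handed in, with the robot touching nothing.
It also fails if it takes over 54 s, if anything falls off the work surface, if the arm or the gripper's body presses on something with over 40 N, if the wrist force passes 120 N, or if a joint passes its speed limit or range.

## Robot

A 7-joint arm with a two-finger parallel gripper is mounted at the origin on the work surface. World frame = base frame: x ahead of the robot, y to its left, z up, the work surface at z = 0. Lengths are in m, angles in rad, forces in N, time in s.
With the tool pointing down it reaches from about 0.4 to 0.9 m from the base axis. Payload 5.6 kg.
Tool frame: the origin (TCP) lies at the very end of the fingers, on their centre line; the grasp point (between the pads) lies manip.grasp_offset behind it (manip.grasp_offset is the distance from the TCP to the grasp point, in m); y points along the fingers, x is the direction in which the jaws open and shut, and the axes are right-handed (so a half turn about y gives the same grasp; the last joint's range is limited). The gripper opens to 92 mm and grips with 3 to 60 N. Pads are 20 mm wide; open, the fingers measure 128 mm over their backs; the gripper's body (75 mm by 189 mm) begins 69 mm behind the grasp point.
Start: joints at [-1.307, 0.468, -0.012, 1.603, 0.006, 1.071, -0.056], TCP at [0.196, 0.62, 0.215] pointing down, gripper open.
Joint ranges: [-2.53, 2.53], [-0.31, 2.02], [-1.57, 1.55], [0.28, 2.44], [-1.29, 4.43], [0.15, 1.84], [-2.92, 2.92]. Speed limits (rad/s): [2.57, 2.57, 3.14, 3.14, 3.14, 3.14, 3.14].

## Interface

Orientations are given as a rotation vector (axis times angle).
In Python, from workcell import status, viewer, workorder, manip gives the robot as it stands.
- The arm moves only by the tool play_rows, never from a script. Its argument "steps" is a list of rows, each an object of numbers: "dx", "dy", "dz": the shift along the tool's x, y, z in units of 0.15 m (1.0 is 0.15 m); "spin": the turn about the tool's y in units of 90 degrees (1.0 is 90 degrees). In form: [{"dx": .., "dy": .., "dz": .., "spin": ..}, ...]. A call has 1 to 20 rows; each row is the pose to reach, as a shift and turn from the pose measured when the call began, along the tool's axes at that moment; what a row does not reach only later rows make up. A row lasts 1/12 s, in which the tool goes at most 41.7 mm and 7.16 degrees, less where a joint would pass 70% of its speed; a pose out of reach is approached as far as the arm can. A call with a number of a shift or a turn outside -1 to 1 is refused whole. A call with a gripper value outside its range is refused whole. "gripper" is the opening, from -1 (shut) to 1 (fully open), set as the call begins (left out, the last holds). The fingers move at their own pace and stop on an object; the grip force is fixed at half the most. Time passes only in rows, so rows that repeat a pose let the fingers close. It gives the time, the measured TCP pose, the force and the opening at its end, in the units of the state.
- status.get_obs(): the state, without advancing time (a new reading comes with each control period).
- viewer.get_image(name): name is "scene" or "top" or "wrist"; returns a dict with "img" (420x560x3 uint8, blue, green, red), "depth" (420x560 float32, m along the optical axis (not along the pixel's ray), 0 where there is no reading), "fx", "fy", "cx", "cy" (pixels), "position" and "attitude" of the camera in the world; the wrist camera has in their place "hand_eye" (4x4, takes a point from camera to tool coordinates, whose origin is the TCP and whose axes are the tool frame's). Camera axes: x right, y up, looking along -z (the intrinsics and any distortion apply to the point x, -y, -z); pixel columns grow to the right and rows downward; lengths in m; the calibration is good to about 2 mm. A picture is of the moment at which its call begins: read the wrist's pose just before it.
- workorder.job_done(): hands the job in, once; it reports no verdict.
The state is a dict: "time_s": time; "q": joint angles; "qd": joint speeds; "joint_torque": joint torques, N m; "eef_pos": TCP position; "eef_rot": TCP orientation; "contact_force": force on the tool from outside, world axes, zero at the start; "moment": the same for the moment, N m; "grip_width": opening from 0.0 (shut) to 1.0 (fully open).
Only numpy, scipy, OpenCV 4.12 (cv2) and the standard library are available. Lean on these libraries where they do the work, as an engineer would, in place of code of your own. Each camera call takes 0.05 s, during which the arm holds its last target.

## Working session

There is one attempt and no reset: what is moved stays moved. The work goes in short steps, Python scripts to look and compute and a tool call to move; the robot and the scene stay as the last step left them, time stands still between calls to the robot, and variables do not carry over. Pictures are saved under pics/ and viewed, and the job is handed in when it is done.

Besides the shell and the picture viewer there is one more tool, called after "Call:" in YAML: its name, and indented under it one key for each argument. play_rows: Moves the arm, as the interface text tells. Its arguments: {"type":"object","properties":{"steps":{"type":"array","items":{"type":"object","properties":{"dx":{"type":"number"},"dy":{"type":"number"},"dz":{"type":"number"},"spin":{"type":"number"}}}},"gripper":{"type":"number"}},"required":["steps"]}

```bash
ls; mkdir -p pics
cat > h.py <<'E'
import numpy as np,cv2
from scipy.spatial.transform import Rotation as R
from workcell import status, viewer, workorder, manip
def cam(name):
    o=status.get_obs(); d=viewer.get_image(name)
    if 'hand_eye' in d:
        T=np.eye(4);T[:3,:3]=R.from_rotvec(o['eef_rot']).as_matrix();T[:3,3]=o['eef_pos'];T=T@np.array(d['hand_eye'])
    else:
        T=np.eye(4);a=np.array(d['attitude']);T[:3,:3]=a if a.shape==(3,3) else R.from_rotvec(a).as_matrix();T[:3,3]=d['position']
    d['T']=T;return d
def pts(d):
    z=d['depth'];v,u=np.mgrid[:z.shape[0],:z.shape[1]]
    p=np.stack([(u-d['cx'])/d['fx']*z,-(v-d['cy'])/d['fy']*z,-z],-1)
    return p@d['T'][:3,:3].T+d['T'][:3,3]
def ray(d,u,v,h):
    r=d['T'][:3,:3]@np.array([(u-d['cx'])/d['fx'],-(v-d['cy'])/d['fy'],-1]);o=d['T'][:3,3]
    return o+r*(h-o[2])/r[2]
E
python3 - <<'E'
from h import *
o=status.get_obs();print(o);print(manip.grasp_offset)
for n in ['scene','top','wrist']:
    d=cam(n);cv2.imwrite(f'pics/{n}0.png',d['img']);print(n,{k:v for k,v in d.items() if k not in('img','depth')})
    np.savez(f'{n}0.npz',**{k:v for k,v in d.items()})
E
```

```text
pics
{'time_s': 0.0, 'q': array([-1.30698897,  0.46838221, -0.01158833,  1.60358695,  0.00600282,
        1.07142288, -0.05631329]), 'qd': array([-0.00077698,  0.00115186,  0.00253328,  0.00026834, -0.00116758,
       -0.00094646,  0.0011758 ]), 'joint_torque': array([ 6.37132252e-04, -5.20562232e+01, -1.22056558e-02, -2.43759549e+01,
       -5.65448042e-02,  1.70086365e-02,  1.56257393e-04]), 'eef_pos': array([0.19621354, 0.6190752 , 0.21365227]), 'eef_rot': array([-1.34007373, -0.97926521,  0.98149233]), 'contact_force': array([ 0.0827755 , -0.53404309,  0.01117964]), 'moment': array([-0.01638088,  0.02144954, -0.00417039]), 'grip_width': 1.0019412183040879}
0.0187
scene {'fx': 426.7260966265976, 'fy': 426.7260966265976, 'cx': 279.67669301394324, 'cy': 211.20208653521703, 'position': array([1.31698588, 0.2866998 , 1.04230789]), 'attitude': array([0.45804169, 0.65901165, 1.82732536]), 'T': array([[-0.33793459, -0.72710435,  0.59759475,  1.31698588],
       [ 0.94116087, -0.25833598,  0.21789615,  0.2866998 ],
       [-0.00405301,  0.63606744,  0.77162282,  1.04230789],
       [ 0.  
[... 635 characters left out ...]
 345.8027113504497, 'fy': 345.8027113504497, 'cx': 275.1196064758296, 'cy': 208.21075929946002, 'hand_eye': array([[ 9.99999590e-01, -8.28583807e-04,  3.66154525e-04,
         3.39668830e-04],
       [ 5.90493115e-04,  2.89699034e-01, -9.57117611e-01,
        -1.69987017e-01],
       [ 6.86977542e-04,  9.57117434e-01,  2.89699405e-01,
         8.17435193e-02],
       [ 0.00000000e+00,  0.00000000e+00,  0.00000000e+00,
         1.00000000e+00]]), 'T': array([[ 0.30138826, -0.91276288, -0.27573366,  0.11846388],
       [ 0.95349912,  0.28786409,  0.08929555,  0.64441044],
       [-0.00213184, -0.28982443,  0.95707746,  0.38370959],
       [ 0.        ,  0.        ,  0.        ,  1.        ]])}
```

View pics/scene0.png

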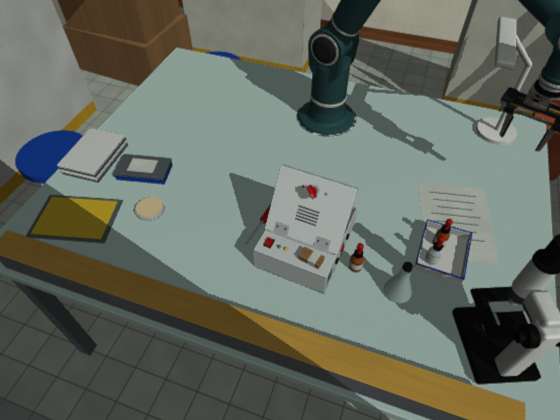

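View pics/top0.png

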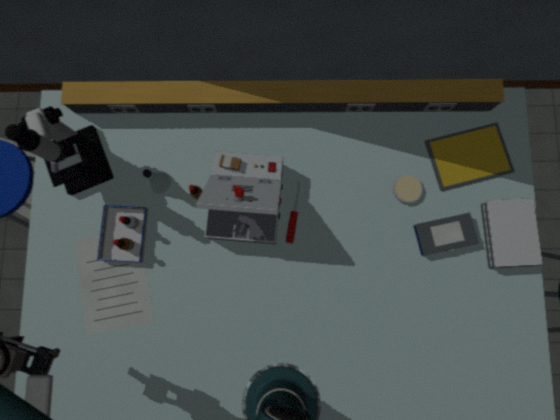

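View pics/wrist0.png

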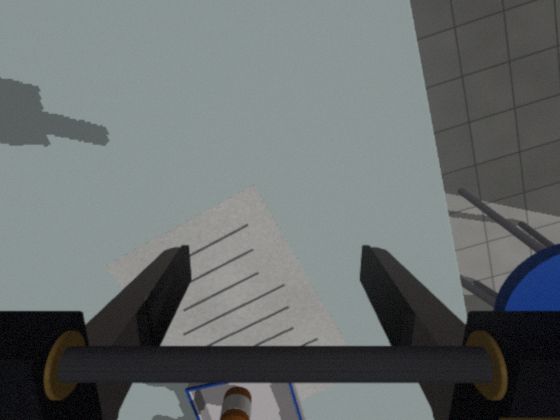

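The scene view shows the cover half open, with the red wing at about (312,191). In the top view the unit is around (243,200), the wing at (239,192), dropper_c at (195,190) and the screwdriver at (293,225).

Run:
```python
from h import *
for n,(u0,v0,u1,v1) in {'top':(175,140,315,255),'scene':(225,155,375,300)}.items():
    d=dict(np.load(f'{n}0.npz'));P=pts(d)
    im=d['img'][v0:v1,u0:u1];cv2.imwrite(f'pics/{n}z.png',cv2.resize(im,None,fx=5,fy=4.1 if n=='scene' else 5,interpolation=cv2.INTER_CUBIC))
    s=P[v0:v1,u0:u1]
    hsv=cv2.cvtColor(im,cv2.COLOR_BGR2HSV)
    red=((hsv[...,0]<8)|(hsv[...,0]>172))&(hsv[...,1]>150)&(hsv[...,2]>90)
    k,l,st,c=cv2.connectedComponentsWithStats(red.astype(np.uint8))
    for i in range(1,k):
        if st[i,4]>5: print(n,'red',c[i]+[u0,v0],st[i],np.median(s[l==i],0).round(4))
    # rear deck/lid
    m=(s[...,2]>.084)&(s[...,2]<.094);
    q=s[m];print('deck n',len(q),q.min(0),q.max(0))
# lid plane from scene by ransac using white pixels z>.095
d=dict(np.load('scene0.npz'));P=pts(d)
for n,(u0,v0,u1,v1) in {'scene':(262,165,360,245),'top':(195,170,285,245)}.items():
    d=dict(np.load(f'{n}0.npz'));P=pts(d)[v0:v1,u0:u1].reshape(-1,3)
    q=P[(P[:,2]>.1)];rng=np.random.default_rng(0);best=None
    for _ in range(500):
        a=q[rng.choice(len(q),3,False)];nn=np.cross(a[1]-a[0],a[2]-a[0]);L=np.linalg.norm(nn)
        if L<1e-4: continue
        nn/=L;m=abs((q-a[0])@nn)<.003
        if best is None or m.sum()>best.sum():best=m
    w=q[best];c=w.mean(0);nn=np.linalg.svd(w-c)[2][2];nn*=np.sign(nn[2]);print(n,'plane',len(w),c,nn,'angle',np.arccos(nn[2]),'az',np.arctan2(nn[1],nn[0]))
    print(w[w[:,2].argmax()],w[w[:,2].argmin()],w.min(0),w.max(0))
```

```text
top red [271.14285714 168.28571429] [95 27  3  3  7] [0.6884 0.0273 0.0992]
top red [238.         188.42857143] [61 47  5  4  7] [0.6015 0.1104 0.2352]
deck n 1248 [ 0.46915002 -0.00544827  0.08418083] [0.74412228 0.26129556 0.09398499]
scene red [311.63636364 190.62121212] [82 31  9 12 66] [0.5987 0.112  0.2314]
scene red [268.44444444 241.46666667] [40 83  8  8 45] [0.6952 0.027  0.0964]
scene red [360.19354839 247.51612903] [133  89   5  10  31] [0.6354 0.2663 0.1056]
scene red [342. 248.] [116  91   3   5  11] [0.6213 0.2174 0.0561]
deck n 1632 [ 0.48620771 -0.00469266  0.08400078] [0.74679356 0.27012487 0.0939865 ]
scene plane 4098 [0.60287764 0.11129363 0.17307596] [ 0.7971068  -0.06715059  0.60009294] angle 0.9271790336339599 az -0.0840444632599945
[0.54838912 0.0503056  0.24301339] [0.66210826 0.15132407 0.1000059 ] [0.54167568 0.00077252 0.1000059 ] [0.66309809 0.22016337 0.24301339]
top plane 2140 [0.59877718 0.10714885 0.17856619] [ 0.79836057 -0.06550416  0.59860638] angle 0.9290361017425106 az -0.08186496076671267
[0.54872204 0.0978362  0.24776137] [0.65508105 0.05090015 0.10000852] [ 0.54101588 -0.00249312  0.10000852] [0.66748856 0.21895405 0.24776137]
```

```bash
sleep 1
```

```text
(no output)
```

View pics/topz.png

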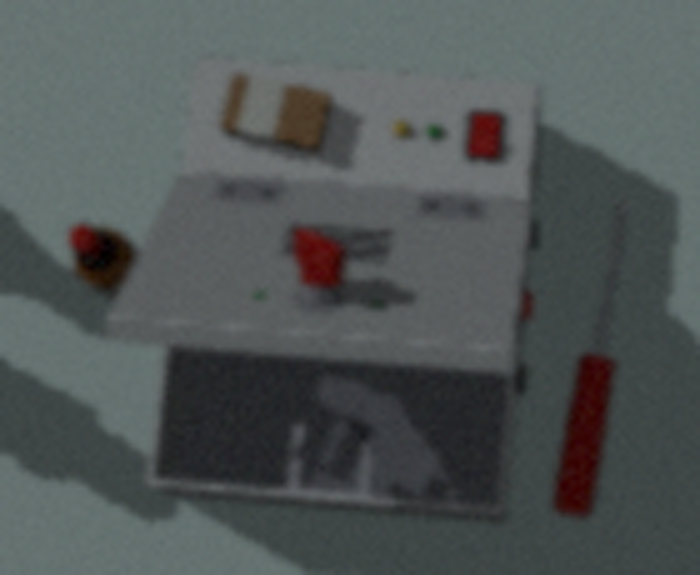

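View pics/scenez.png

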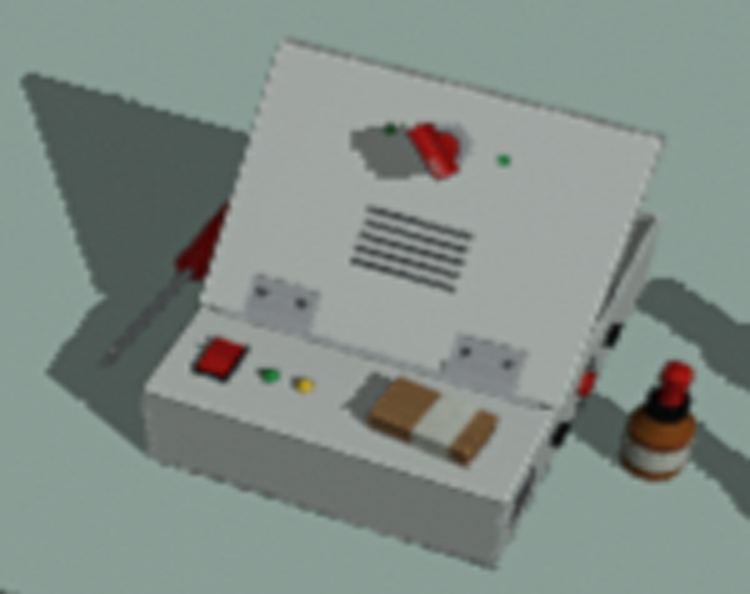

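Call:
play_rows:
  steps:
    - {"dy":-0.25}
    - {"dy":-0.5,"dx":-0.1,"dz":-0.1}
    - {"dy":-0.77,"dx":-0.4,"dz":-0.45}
    - {"dy":-0.77,"dx":-0.6,"dz":-0.7}
    - {"dy":-0.77,"dx":-0.85,"dz":-1}
    - {"dy":-0.77,"dx":-0.85,"dz":-1}
    - {"dy":-0.77,"dx":-0.85,"dz":-1}

```text
invalid input at $.steps[0]: expected keys dx, dy, dz, spin
```

Call:
play_rows:
  steps:
    - {"dx":-0.2,"dz":-0.25}
    - {"dx":-0.4,"dz":-0.5}
    - {"dx":-0.6,"dz":-0.75}
    - {"dx":-0.85,"dz":-1}
    - {"dx":-0.85,"dz":-1}
    - {"dx":-0.85,"dz":-1}
  gripper: -1

```text
invalid input at $.steps[0]: expected keys dx, dy, dz, spin
```

Call:
play_rows:
  steps:
    - {"dx":-0.2,"dz":-0.25}
    - {"dx":-0.4,"dz":-0.5}
    - {"dx":-0.6,"dz":-0.75,"spin":-0.07}
    - {"dx":-0.85,"dz":-1,"spin":-0.14}
    - {"dx":-0.85,"dz":-1,"spin":-0.14}
    - {"dx":-0.85,"dz":-1,"spin":-0.14}
    - {"dx":-0.85,"dz":-1,"spin":-0.14}

```text
invalid input at $.steps[0]: expected keys dx, dy, dz, spin
```

Run:
```python
from h import *
o=status.get_obs();print(o['time_s'],o['eef_pos'],o['contact_force'],o['q'],o['grip_width']);M=R.from_rotvec(o['eef_rot']).as_matrix();print(M)
d=cam('wrist');np.savez('w1.npz',**d)
im=d['img'];g=np.clip((im/255.)**.6*255,0,255).astype(np.uint8);cv2.imwrite('pics/w1.png',g)
```

```text
0.15 [0.19624332 0.61917853 0.21383023] [ 0.60820606 -0.13313782 -0.8716949 ] [-1.30696563  0.4682114  -0.01160807  1.60342478  0.00600118  1.07141639
 -0.05631487] 1.0012582452436147
[[ 3.02109789e-01 -3.28551921e-04 -9.53273081e-01]
 [ 9.53272078e-01 -1.38712047e-03  3.02109949e-01]
 [-1.42156341e-03 -9.99998984e-01 -1.05863301e-04]]
```

View pics/w1.png

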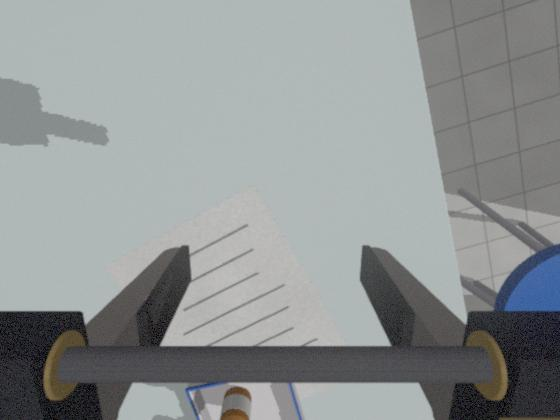

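All four keys are needed in every row.

Call:
play_rows:
  steps:
    - {"dx":0,"dy":-0.25,"dz":0,"spin":0}
    - {"dx":-0.1,"dy":-0.5,"dz":-0.1,"spin":0}
    - {"dx":-0.3,"dy":-0.77,"dz":-0.35,"spin":0}
    - {"dx":-0.5,"dy":-0.77,"dz":-0.6,"spin":0}
    - {"dx":-0.85,"dy":-0.77,"dz":-1,"spin":0}
    - {"dx":-0.85,"dy":-0.77,"dz":-1,"spin":0}
    - {"dx":-0.85,"dy":-0.77,"dz":-1,"spin":0}
  gripper: -1

```text
time_s: 0.78
eef_pos: [0.3042, 0.4481, 0.3305]
eef_rot: [-1.343, -0.977, 0.976]
contact_force: [1.0, 0.9, -1.2]
grip_width: 0.513
```

Call:
play_rows:
  steps:
    - {"dx":-0.2,"dy":0,"dz":-0.25,"spin":0}
    - {"dx":-0.4,"dy":0,"dz":-0.5,"spin":0}
    - {"dx":-0.6,"dy":0,"dz":-0.75,"spin":0}
    - {"dx":-0.85,"dy":0,"dz":-1,"spin":0}
    - {"dx":-0.85,"dy":0,"dz":-1,"spin":0}
    - {"dx":-0.85,"dy":0,"dz":-1,"spin":0}

```text
time_s: 1.28
eef_pos: [0.4117, 0.2734, 0.3313]
eef_rot: [-1.35, -0.969, 0.968]
contact_force: [-0.3, 1.1, -0.1]
grip_width: 0.081
```

Call:
play_rows:
  steps:
    - {"dx":-0.2,"dy":0,"dz":-0.25,"spin":0}
    - {"dx":-0.4,"dy":0,"dz":-0.5,"spin":0}
    - {"dx":-0.6,"dy":0,"dz":-0.75,"spin":-0.07}
    - {"dx":-0.85,"dy":0,"dz":-1,"spin":-0.14}
    - {"dx":-0.85,"dy":0,"dz":-1,"spin":-0.14}
    - {"dx":-0.85,"dy":0,"dz":-1,"spin":-0.14}

```text
time_s: 1.78
eef_pos: [0.5159, 0.0974, 0.3326]
eef_rot: [-1.269, -1.126, 1.127]
contact_force: [0.4, -0.3, 1.2]
grip_width: 0.004
```

Run:
```python
from h import *
o=status.get_obs();print(o['time_s'],o['eef_pos'],o['contact_force'],o['q'],o['grip_width']);M=R.from_rotvec(o['eef_rot']).as_matrix();print(M)
d=cam('wrist');np.savez('w1.npz',**d)
im=d['img'];g=np.clip((im/255.)**.6*255,0,255).astype(np.uint8);cv2.imwrite('pics/w1.png',g)
```

```text
1.7833 [0.51585893 0.09738256 0.33256309] [ 0.39531221 -0.33453682  1.15960274] [-0.59188224  0.14123348  0.37962575  1.78369843 -0.04757182  1.22323075
  1.2579661 ] 0.0036089045452269283
[[ 0.11294954  0.00523536 -0.99358693]
 [ 0.99358345 -0.00649138  0.11291494]
 [-0.0058586  -0.99996523 -0.00593497]]
```

View pics/w1.png

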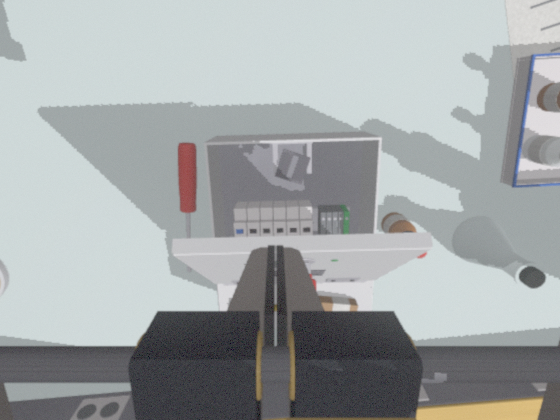

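The wrist view shows the open compartment with its front rim from (208,137) to (378,133). The receiver and its bracket are near (291,163), and the cover's front edge is around row 243.

Run:
```python
from h import *
d=dict(np.load('w1.npz'));P=pts(d)
im=d['img'][125:205,245:345];g=np.clip((im/255.)**.55*255,0,255).astype(np.uint8);g=cv2.normalize(g,None,0,255,cv2.NORM_MINMAX)
cv2.imwrite('pics/w1z.png',cv2.resize(g,None,fx=7,fy=7,interpolation=cv2.INTER_CUBIC))
print(P[140:190:5,270:320:5,2].round(3))
a=ray(d,208,136.5,.088);b=ray(d,378,133,.088);e=np.array([.9966,-.0829]);l=np.array([.0829,.9966])
for p in (a,b):print(p,p[:2]@e,p[:2]@l)
t=b-a;print('yaw',np.arctan2(t[0],-t[1]), np.linalg.norm(t))
for uv in((174,243),(430,238)):
  p=P[uv[1],uv[0]];print(p,p[:2]@e,p[:2]@l)
```

```text
[[0.084 0.087 0.088 0.089 0.088 0.088 0.088 0.087 0.088 0.089]
 [0.007 0.073 0.007 0.009 0.008 0.006 0.005 0.008 0.072 0.007]
 [0.007 0.073 0.008 0.073 0.009 0.008 0.006 0.007 0.072 0.008]
 [0.007 0.072 0.007 0.074 0.074 0.075 0.075 0.007 0.072 0.007]
 [0.009 0.502 0.074 0.076 0.074 0.008 0.072 0.076 0.072 0.007]
 [0.008 0.071 0.075 0.076 0.007 0.007 0.073 0.075 0.073 0.006]
 [0.007 0.072 0.073 0.074 0.006 0.075 0.074 0.072 0.071 0.007]
 [0.008 0.074 0.074 0.073 0.006 0.074 0.074 0.008 0.007 0.007]
 [0.007 0.007 0.007 0.007 0.074 0.073 0.074 0.007 0.009 0.006]
 [0.007 0.006 0.007 0.007 0.007 0.008 0.007 0.006 0.008 0.007]]
[0.46400602 0.02218896 0.088     ] 0.4605889356528598 0.06057961752688356
[0.4822961  0.22113544 0.088     ] 0.46232416801339693 0.2603659266617427
yaw 3.049915673880544 0.1997854568062608
[0.53592536 0.0101849  0.23671687] 0.5332588817746473 0.054578487237407936
[0.55405227 0.22023693 0.23803856] 0.5339108483685812 0.26541905250473197
```

View pics/w1z.png

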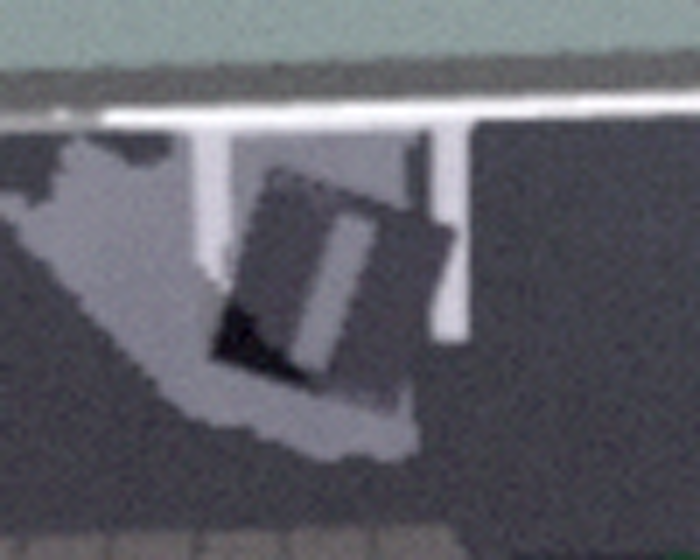

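Run:
```python
from h import *
d=dict(np.load('w1.npz'));yaw=-.087
e=np.array([np.cos(yaw),np.sin(yaw)]);l=np.array([-np.sin(yaw),np.cos(yaw)])
im=d['img'];P=pts(d)
f=lambda zx,zy:ray(d,245+zx/7-.43,125+zy/7-.43,.074)
for n,a,b in(('slot',(350,215),(312,365)),('L',(275,170),(215,355)),('R',(450,230),(400,400)),('slotL',(335,215),(292,360)),('slotR',(378,222),(330,372)),('top',(275,170),(450,230))):
  p,q=f(*a),f(*b);t=p-q
  print(n,p,q,'cw angle vs front->hinge (mod pi)',yaw-np.arctan2(t[1],t[0]),'mid e,l',((p+q)/2)[:2]@e,((p+q)/2)[:2]@l)
for p in [(.464006,.022189),(.482296,.221135),(.5359,.01018),(.554,.22024)]:print(np.array(p)@e,np.array(p)@l)
# hinge from planes
for n,c,nn in(('s',[0.60287764,0.11129363,0.17307596],[0.7971068,-0.06715059,0.60009294]),('t',[0.59877718,0.10714885,0.17856619],[0.79836057,-0.06550416,0.59860638])):
  c=np.array(c);nn=np.array(nn);th=np.arccos(nn[2]);de=(-.002-(.09-c[2])*np.cos(th))/np.sin(th);print(n,'hinge e',c[:2]@e+de,th)
```

```text
slot [0.49955238 0.12194588 0.074     ] [0.52565084 0.11256762 0.074     ] cw angle vs front->hinge (mod pi) -2.8836200749354224 mid e,l 0.500474422196321 0.16135337404845118
L [0.49021788 0.10960874 0.074     ] [0.52189635 0.09542241 0.074     ] cw angle vs front->hinge (mod pi) -2.8075510774977466 mid e,l 0.49523554278425785 0.14609930340620386
R [0.50416155 0.13927008 0.074     ] [0.53382046 0.12772241 0.074     ] cw angle vs front->hinge (mod pi) -2.8573014957877785 mid e,l 0.5054285972245974 0.17808662536235598
slotL [0.49925755 0.11931313 0.074     ] [0.52434108 0.1090851  0.074     ] cw angle vs front->hinge (mod pi) -2.841415400321984 mid e,l 0.49994083938943473 0.15823759117597472
slotR [0.50133449 0.1267455  0.074     ] [0.52728739 0.11566021 0.074     ] cw angle vs front->hinge (mod pi) -2.824918574186215 mid e,l 0.5018344039523754 0.16543307910356708
top [0.49021788 0.10960874 0.074     ] [0.50416155 0.13927008 0.074     ] cw angle vs front->hinge (mod pi) 1.9232356630529852 mid e,l 0.4844967118149882 0.16716972792408935
0.46032306796234335 0.0624226950614584
0.4612574172671262 0.262205482126252
0.5329886221972541 0.05670600504596351
0.5327679914091267 0.26754424854570275
s hinge e 0.6507489867530131 0.9271790379396733
t hinge e 0.650889642092489 0.9290361073703274
```

Call:
play_rows:
  steps:
    - {"dx":-0.13,"dy":0,"dz":-0.23,"spin":-0.017}
    - {"dx":-0.27,"dy":0.1,"dz":-0.42,"spin":-0.017}
    - {"dx":-0.27,"dy":0.3,"dz":-0.42,"spin":-0.017}
    - {"dx":-0.27,"dy":0.5,"dz":-0.42,"spin":-0.017}
    - {"dx":-0.27,"dy":0.5,"dz":-0.42,"spin":-0.017}
    - {"dx":-0.27,"dy":0.5,"dz":-0.42,"spin":-0.017}

```text
time_s: 2.33
eef_pos: [0.5722, 0.0534, 0.2568]
eef_rot: [-1.253, -1.145, 1.15]
contact_force: [0.4, 0.6, 0.3]
grip_width: 0.006
```

```bash
cat >> h.py <<'E'
yaw=-.087
e=np.array([np.cos(yaw),np.sin(yaw)]);l=np.array([-np.sin(yaw),np.cos(yaw)])
def st():
    o=status.get_obs();M=R.from_rotvec(o['eef_rot']).as_matrix();p=o['eef_pos']
    print('t',o['time_s'],'e,l,z',(p[:2]@e).round(4),(p[:2]@l).round(4),p[2].round(4),'F',o['contact_force'].round(2),'M',o['moment'].round(3),'xyaw',np.arctan2(M[1,0],M[0,0]).round(4),'ydir',M[:,1].round(4),'q7',o['q'][6].round(3),'g',round(o['grip_width'],3))
E
python3 - <<'E'
from h import *
st()
th0=.928
p=status.get_obs()['eef_pos'];E0=p[:2]@e;z0=p[2]
for k in range(17):
    th=th0*(1-k/16);r=.165
    print(k,round(-((.651-r*np.cos(th)+.002*np.sin(th)+.010)-E0)/.15,3),round((z0-(.09+r*np.sin(th)+.002*np.cos(th)))/.15,3))
E
```

```text
t 2.3333 e,l,z 0.5654 0.1029 0.2568 F [0.38 0.6  0.27] M [ 0.038 -0.015 -0.005] xyaw 1.4863 ydir [ 6.0e-04 -5.6e-03 -1.0e+00] q7 1.454 g 0.006
0 0.012 0.224
1 0.062 0.263
2 0.11 0.305
3 0.156 0.349
4 0.199 0.396
5 0.239 0.446
6 0.276 0.498
7 0.31 0.552
8 0.341 0.608
9 0.368 0.665
10 0.392 0.724
11 0.413 0.785
12 0.43 0.846
13 0.444 0.908
14 0.454 0.971
15 0.46 1.035
16 0.463 1.099
```

Call:
play_rows:
  steps:
    - {"dx":0,"dy":0.15,"dz":0.01,"spin":0}
    - {"dx":0,"dy":0.224,"dz":0.012,"spin":0}
    - {"dx":0,"dy":0.263,"dz":0.062,"spin":0}
    - {"dx":0,"dy":0.305,"dz":0.11,"spin":0}
    - {"dx":0,"dy":0.349,"dz":0.156,"spin":0}
    - {"dx":0,"dy":0.396,"dz":0.199,"spin":0}
    - {"dx":0,"dy":0.446,"dz":0.239,"spin":0}
    - {"dx":0,"dy":0.498,"dz":0.276,"spin":0}

```text
time_s: 3.0
eef_pos: [0.5303, 0.0567, 0.1818]
eef_rot: [-1.252, -1.145, 1.15]
contact_force: [-0.6, 0.8, 0.1]
grip_width: -0.0
```

Run:
```python
from h import *
st()
p=status.get_obs()['eef_pos'];E0=p[:2]@e;z0=p[2]
for k in range(6,17):
    th=.928*(1-k/16);r=.165
    print(k,round(-((.651-r*np.cos(th)+.002*np.sin(th)+.010)-E0)/.15,3),round((z0-(.09+r*np.sin(th)+.002*np.cos(th)))/.15,3))
d=cam('scene');cv2.imwrite('pics/s1.png',cv2.resize(d['img'][140:300,220:400],None,fx=4,fy=3.7))
```

```text
t 3.0 e,l,z 0.5234 0.1025 0.1818 F [-0.56  0.84  0.09] M [ 0.154 -0.111 -0.009] xyaw 1.4864 ydir [ 9.e-04 -5.e-03 -1.e+00] q7 1.453 g -0.0
6 -0.005 -0.002
7 0.029 0.052
8 0.06 0.108
9 0.088 0.166
10 0.112 0.225
11 0.133 0.285
12 0.15 0.346
13 0.163 0.409
14 0.173 0.472
15 0.18 0.535
16 0.182 0.599
```

View pics/s1.png

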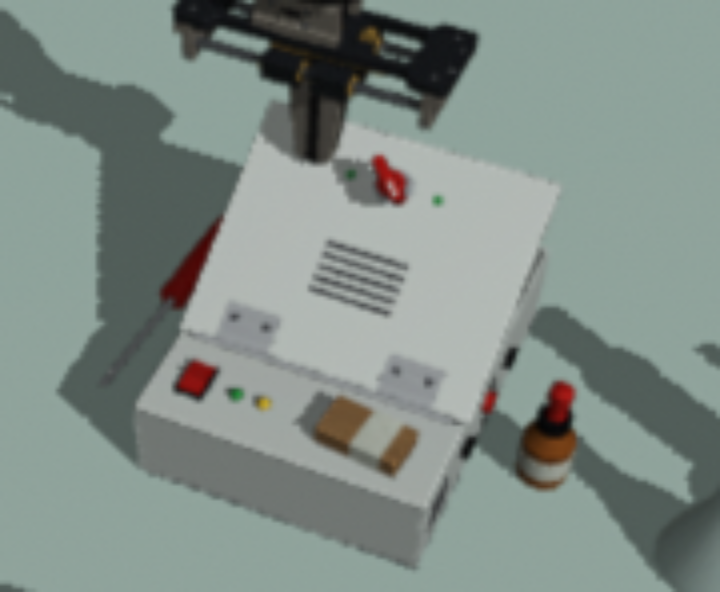

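The cover is following the fingers and the wing is clear of them. Next I'll take it the rest of the way down.

Call:
play_rows:
  steps:
    - {"dx":0,"dy":0.052,"dz":0.029,"spin":0}
    - {"dx":0,"dy":0.108,"dz":0.06,"spin":0}
    - {"dx":0,"dy":0.166,"dz":0.088,"spin":0}
    - {"dx":0,"dy":0.225,"dz":0.112,"spin":0}
    - {"dx":0,"dy":0.285,"dz":0.133,"spin":0}
    - {"dx":0,"dy":0.346,"dz":0.15,"spin":0}
    - {"dx":0,"dy":0.409,"dz":0.163,"spin":0}
    - {"dx":0,"dy":0.472,"dz":0.173,"spin":0}
    - {"dx":0,"dy":0.535,"dz":0.18,"spin":0}
    - {"dx":0,"dy":0.575,"dz":0.182,"spin":0}
    - {"dx":0,"dy":0.605,"dz":0.182,"spin":0}
    - {"dx":0,"dy":0.61,"dz":0.182,"spin":0}

```text
time_s: 4.05
eef_pos: [0.5002, 0.0582, 0.092]
eef_rot: [-1.246, -1.14, 1.153]
contact_force: [-16.8, -1.8, 50.1]
grip_width: 0.002
```

Run:
```python
from h import *
st()
```

```text
t 4.05 e,l,z 0.4932 0.1015 0.092 F [-16.84  -1.85  50.14] M [-0.476  4.051  0.027] xyaw 1.4863 ydir [-0.0064 -0.0037 -1.    ] q7 1.498 g 0.002
```

Call:
play_rows:
  steps:
    - {"dx":0,"dy":-0.05,"dz":0,"spin":0}
    - {"dx":0,"dy":-0.3,"dz":0,"spin":0}
    - {"dx":0.15,"dy":-0.55,"dz":-0.05,"spin":0}
    - {"dx":0.4,"dy":-0.8,"dz":-0.05,"spin":0}
    - {"dx":0.4,"dy":-1,"dz":-0.05,"spin":0}
    - {"dx":0.4,"dy":-1,"dz":-0.05,"spin":0}
    - {"dx":0.4,"dy":-1,"dz":-0.05,"spin":0}
  gripper: 1

```text
time_s: 4.63
eef_pos: [0.5149, 0.1191, 0.2434]
eef_rot: [-1.247, -1.145, 1.151]
contact_force: [-1.3, -0.3, 0.2]
grip_width: 0.486
```

Run:
```python
from h import *
st()
d=cam('wrist');np.savez('w2.npz',**d);cv2.imwrite('pics/w2.png',d['img']);P=pts(d)
q=P[(abs(P[...,2]-.092)<.015)];print(len(q))
# plane of lid: pixels with z .085-.1 inside footprint
E=P[...,:2]@e;L=P[...,:2]@l
for lo,hi in((.47,.485),(.52,.54),(.56,.58),(.60,.62)):
    m=(E>lo)&(E<hi)&(abs(L-.162)<.09)&(abs(P[...,2]-.095)<.02);print(lo,m.sum(),np.median(P[m][:,2]) if m.sum() else 0)
hsv=cv2.cvtColor(d['img'],cv2.COLOR_BGR2HSV);red=((hsv[...,0]<8)|(hsv[...,0]>172))&(hsv[...,1]>130)&(hsv[...,2]>60)
k,lab,s,c=cv2.connectedComponentsWithStats(red.astype(np.uint8))
for i in range(1,k):
    if s[i,4]>60:
        w=P[lab==i];t=w[w[:,2]>.12];print(c[i],s[i],np.median(w,0))
        if len(t)>30:
            r=cv2.minAreaRect((t[:,:2]*1000).astype(np.float32));print('top',len(t),np.median(t[:,2]),r)
            cc=t[:,:2].mean(0);v=np.linalg.svd(t[:,:2]-cc)[2][0];print(cc@e,cc@l,'phi',yaw-np.arctan2(v[1],v[0]))
```

```text
t 4.6333 e,l,z 0.5026 0.1633 0.2434 F [-1.3  -0.34  0.21] M [0.03  0.043 0.015] xyaw 1.4881 ydir [-0.0024 -0.0018 -1.    ] q7 1.295 g 0.486
33020
0.47 3036 0.09203473357459724
0.52 3452 0.09206159086059212
0.56 2128 0.09220652555026448
0.6 1504 0.0921441826742102
[148.39587363 192.24435848] [ 138  153   22   83 1551] [ 0.51831711 -0.02944959  0.02403501]
[273.50222222 197.30444444] [258 185  32  32 450] [0.50954928 0.11819587 0.12925006]
top 360 0.1295159088048469 ((480.6797180175781, 116.43869018554688), (92.4968490600586, 24.193817138671875), 2.5972371101379395)
0.4981658793546397 0.1609012345388206 phi -0.6954044110083346
[425.46451613 292.        ] [412 278  25  26 310] [0.62660591 0.26190486 0.10678203]
```

View pics/w2.png

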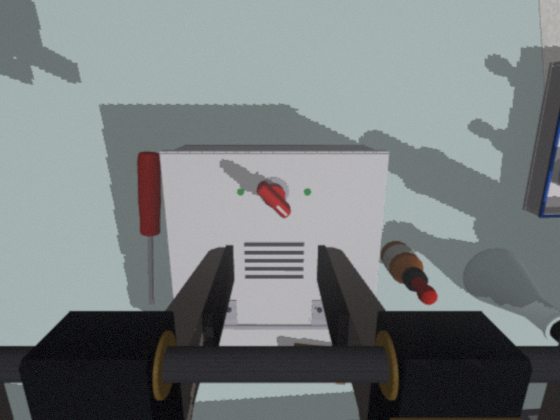

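The wrist view shows the cover flat, with its face at 92 mm everywhere. The wing runs from (262,185) to (289,216), and the green dots are at (240,191) and (307,191).

Run:
```python
from h import *
d=dict(np.load('w2.npz'));im=d['img'];hsv=cv2.cvtColor(im,cv2.COLOR_BGR2HSV);red=((hsv[...,0]<8)|(hsv[...,0]>172))&(hsv[...,1]>130)&(hsv[...,2]>60)
red[:, :240]=0;red[:,310:]=0
g=im[175:230,245:305];cv2.imwrite('pics/w2z.png',cv2.resize(g,None,fx=10,fy=10,interpolation=cv2.INTER_CUBIC))
v,u=np.nonzero(red)
p=np.array([ray(d,a,b,.125)[:2] for a,b in zip(u,v)]);p=np.c_[p@e,p@l]
r=cv2.minAreaRect((p*1000).astype(np.float32));print(r)
c=p.mean(0);s=np.linalg.svd(p-c,full_matrices=False);v=s[2][0];print(c,'phi',-np.arctan2(v[1],v[0]),s[1]/np.sqrt(len(p)))
for x in((240,191),(307,191)):
    q=ray(d,*x,.092)[:2];print(q@e,q@l)
```

```text
((498.7254943847656, 164.7964324951172), (34.270957946777344, 17.332698822021484), 44.027095794677734)
[0.49810729 0.16184639] phi -0.7723978842980949 [0.00821912 0.00437149]
0.5007891202374908 0.12953625469868854
0.5004253499849294 0.1936241753064611
```

View pics/w2z.png

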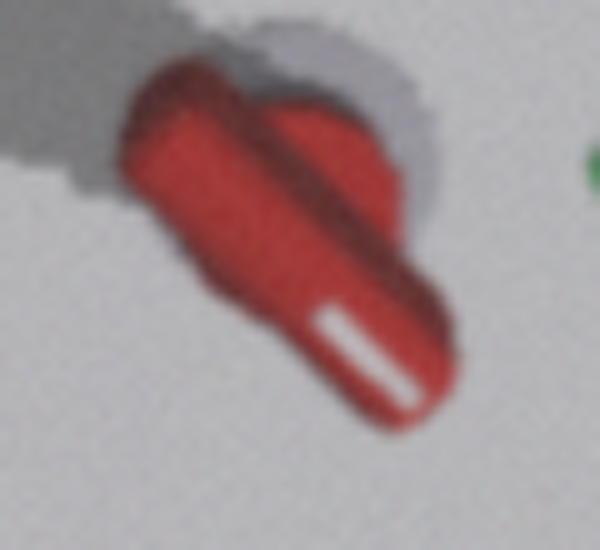

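Call:
play_rows:
  steps:
    - {"dx":-0.01,"dy":0,"dz":0.013,"spin":-0.08}
    - {"dx":-0.01,"dy":0,"dz":0.013,"spin":-0.16}
    - {"dx":-0.01,"dy":0,"dz":0.013,"spin":-0.24}
    - {"dx":-0.01,"dy":0.1,"dz":0.013,"spin":-0.32}
    - {"dx":-0.01,"dy":0.25,"dz":0.013,"spin":-0.4}
    - {"dx":-0.01,"dy":0.4,"dz":0.013,"spin":-0.49}
    - {"dx":-0.01,"dy":0.6,"dz":0.013,"spin":-0.49}
    - {"dx":-0.01,"dy":0.8,"dz":0.013,"spin":-0.49}
    - {"dx":-0.01,"dy":0.89,"dz":0.013,"spin":-0.49}
    - {"dx":-0.01,"dy":0.91,"dz":0.013,"spin":-0.49}
    - {"dx":-0.01,"dy":0.91,"dz":0.013,"spin":-0.49}
    - {"dx":-0.01,"dy":0.91,"dz":0.013,"spin":-0.49}

```text
time_s: 5.68
eef_pos: [0.5108, 0.1156, 0.105]
eef_rot: [-0.799, -1.686, 1.698]
contact_force: [0.3, -0.6, 0.8]
grip_width: 0.998
```

Run:
```python
from h import *
st()
d=cam('wrist');cv2.imwrite('pics/w3.png',d['img'])
```

```text
t 5.6833 e,l,z 0.4988 0.1595 0.105 F [ 0.34 -0.65  0.81] M [ 0.082  0.056 -0.079] xyaw 2.2556 ydir [-0.0065 -0.0038 -1.    ] q7 2.094 g 0.998
```

View pics/w3.png

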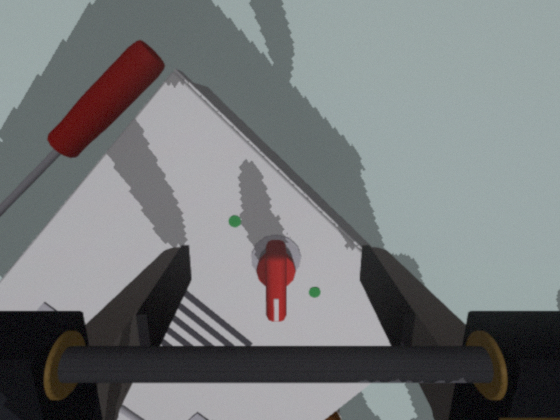

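The wing stands exactly along the tool's z axis (column 276) and midway between the fingers. I'll nudge 2.7 mm along the wing, then close.

Call:
play_rows:
  steps:
    - {"dx":0,"dy":0,"dz":-0.018,"spin":0}
    - {"dx":0,"dy":0,"dz":-0.018,"spin":0}

```text
time_s: 5.9
eef_pos: [0.5146, 0.1181, 0.1068]
eef_rot: [-0.802, -1.69, 1.696]
contact_force: [0.4, -0.4, -0.0]
grip_width: 1.0
```

Call:
play_rows:
  steps:
    - {"dx":0,"dy":0,"dz":0,"spin":0}
    - {"dx":0,"dy":0,"dz":0,"spin":0}
    - {"dx":0,"dy":0,"dz":0,"spin":0}
    - {"dx":0,"dy":0,"dz":0,"spin":0}
    - {"dx":0,"dy":0,"dz":0,"spin":0}
    - {"dx":0,"dy":0,"dz":0,"spin":0}
    - {"dx":0,"dy":0,"dz":0,"spin":0}
    - {"dx":0,"dy":0,"dz":0,"spin":0}
    - {"dx":0,"dy":0,"dz":0,"spin":0}
    - {"dx":0,"dy":0,"dz":0,"spin":0}
    - {"dx":0,"dy":0,"dz":0,"spin":0}
    - {"dx":0,"dy":0,"dz":0,"spin":0}
  gripper: -1

```text
time_s: 6.9
eef_pos: [0.5145, 0.1181, 0.1068]
eef_rot: [-0.802, -1.69, 1.696]
contact_force: [-0.4, -0.4, 0.1]
grip_width: 0.153
```

Run:
```python
from h import *
st()
```

```text
t 6.9 e,l,z 0.5023 0.1624 0.1068 F [-0.39 -0.43  0.11] M [ 0.055 -0.027 -0.03 ] xyaw 2.2559 ydir [-0.0025 -0.0022 -1.    ] q7 2.092 g 0.153
```

Call:
play_rows:
  steps:
    - {"dx":0,"dy":0,"dz":0,"spin":0}
    - {"dx":0,"dy":0,"dz":0,"spin":0.06}
    - {"dx":0,"dy":0,"dz":0,"spin":0.12}
    - {"dx":0,"dy":0,"dz":0,"spin":0.18}
    - {"dx":0,"dy":0,"dz":0,"spin":0.24}
    - {"dx":0,"dy":0,"dz":0,"spin":0.3}

```text
time_s: 7.4
eef_pos: [0.5146, 0.1179, 0.1069]
eef_rot: [-1.102, -1.358, 1.365]
contact_force: [0.3, -0.2, -0.3]
grip_width: 0.107
```

Run:
```python
from h import *
st()
d=cam('wrist');cv2.imwrite('pics/w4.png',d['img'])
```

```text
t 7.4 e,l,z 0.5024 0.1622 0.1069 F [ 0.29 -0.16 -0.27] M [-0.136  0.004 -0.008] xyaw 1.78 ydir [-0.0025 -0.0025 -1.    ] q7 1.679 g 0.107
```

View pics/w4.png

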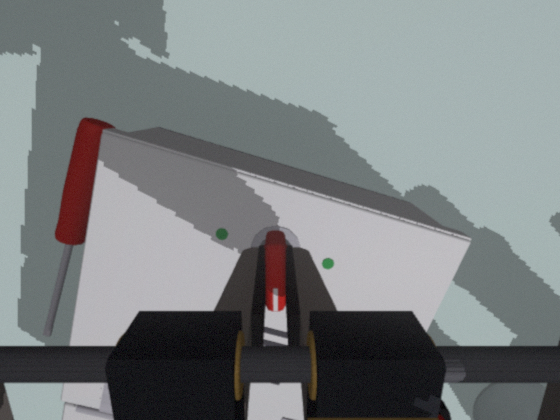

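The fingers hold the wing (9.9 mm) and it follows the turn. I'll go on to the slot angle I measured, about +0.30 rad.

Call:
play_rows:
  steps:
    - {"dx":0,"dy":0,"dz":0,"spin":0.07}
    - {"dx":0,"dy":0,"dz":0,"spin":0.14}
    - {"dx":0,"dy":0,"dz":0,"spin":0.21}
    - {"dx":0,"dy":0,"dz":0,"spin":0.28}
    - {"dx":0,"dy":0,"dz":0,"spin":0.35}
    - {"dx":0,"dy":0,"dz":0,"spin":0.38}
    - {"dx":0,"dy":0,"dz":0,"spin":0.38}
    - {"dx":0,"dy":0,"dz":0,"spin":0.38}

```text
time_s: 8.12
eef_pos: [0.5144, 0.117, 0.1068]
eef_rot: [-1.37, -0.914, 0.922]
contact_force: [-1.1, -3.3, 2.1]
grip_width: 0.107
```

Call:
play_rows:
  steps:
    - {"dx":0,"dy":0.007,"dz":0,"spin":0}
    - {"dx":0,"dy":0.013,"dz":0,"spin":0}
    - {"dx":0,"dy":0.018,"dz":0,"spin":0}
    - {"dx":0,"dy":0.018,"dz":0,"spin":0}

```text
time_s: 8.45
eef_pos: [0.5145, 0.1169, 0.1041]
eef_rot: [-1.37, -0.915, 0.922]
contact_force: [-1.5, -2.2, 4.0]
grip_width: 0.105
```

Run:
```python
from h import *
st()
```

```text
t 8.45 e,l,z 0.5024 0.1612 0.1041 F [-1.54 -2.2   3.99] M [-0.472  0.33  -0.006] xyaw 1.182 ydir [-0.0029 -0.0036 -1.    ] q7 1.168 g 0.105
```

At 2.7 mm of push the force is only about 4 N, which matches the spring alone, so the key is entering the slot. I'll push on.

Call:
play_rows:
  steps:
    - {"dx":0,"dy":0.01,"dz":0,"spin":0}
    - {"dx":0,"dy":0.02,"dz":0,"spin":0}
    - {"dx":0,"dy":0.03,"dz":0,"spin":0}
    - {"dx":0,"dy":0.04,"dz":0,"spin":0}
    - {"dx":0,"dy":0.05,"dz":0,"spin":0}
    - {"dx":0,"dy":0.05,"dz":0,"spin":0}

```text
time_s: 8.95
eef_pos: [0.5145, 0.117, 0.0965]
eef_rot: [-1.37, -0.915, 0.922]
contact_force: [-1.7, -2.7, 6.5]
grip_width: 0.109
```

Run:
```python
from h import *
st()
d=cam('wrist');cv2.imwrite('pics/w5.png',d['img'])
```

```text
t 8.95 e,l,z 0.5024 0.1612 0.0965 F [-1.71 -2.73  6.51] M [-0.433  0.429  0.007] xyaw 1.1822 ydir [-0.0029 -0.0036 -1.    ] q7 1.176 g 0.109
```

View pics/w5.png

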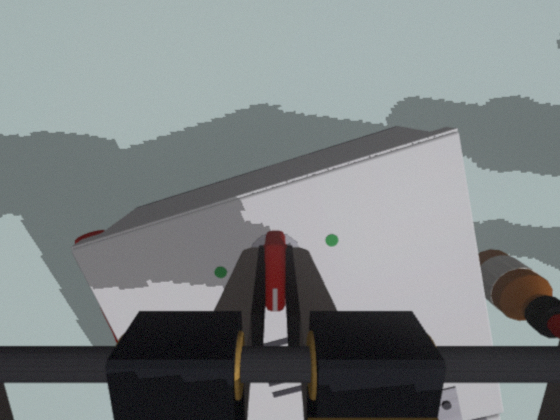

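The stud is 10.3 mm in at 6.5 N, which is spring force only, so the key is through. Now I'll turn it clockwise to the stop.

Call:
play_rows:
  steps:
    - {"dx":0,"dy":0,"dz":0,"spin":0.06}
    - {"dx":0,"dy":0,"dz":0,"spin":0.13}
    - {"dx":0,"dy":0,"dz":0,"spin":0.2}
    - {"dx":0,"dy":0,"dz":0,"spin":0.27}
    - {"dx":0,"dy":0,"dz":0,"spin":0.34}
    - {"dx":0,"dy":0,"dz":0,"spin":0.4}
    - {"dx":0,"dy":0,"dz":0,"spin":0.4}

```text
time_s: 9.58
eef_pos: [0.5138, 0.1162, 0.0963]
eef_rot: [-1.531, -0.427, 0.435]
contact_force: [-4.0, -4.3, 6.0]
grip_width: 0.111
```

Run:
```python
from h import *
st()
```

```text
t 9.5833 e,l,z 0.5018 0.1604 0.0963 F [-4.04 -4.34  6.01] M [-0.915  0.783  0.048] xyaw 0.5497 ydir [-0.0045 -0.0049 -1.    ] q7 0.647 g 0.111
```

Call:
play_rows:
  steps:
    - {"dx":0,"dy":0,"dz":0,"spin":0.06}
    - {"dx":0,"dy":0,"dz":0,"spin":0.13}
    - {"dx":0,"dy":0,"dz":0,"spin":0.2}
    - {"dx":0,"dy":0,"dz":0,"spin":0.27}
    - {"dx":0,"dy":0,"dz":0,"spin":0.33}
    - {"dx":0,"dy":0,"dz":0,"spin":0.37}
    - {"dx":0,"dy":0,"dz":0,"spin":0.39}
    - {"dx":0,"dy":0,"dz":0,"spin":0.4}
    - {"dx":0,"dy":0,"dz":0,"spin":0.4}

```text
time_s: 10.33
eef_pos: [0.5128, 0.1159, 0.096]
eef_rot: [-1.576, 0.067, -0.057]
contact_force: [-4.4, -2.6, 5.6]
grip_width: 0.101
```

Run:
```python
from h import *
st()
```

```text
t 10.3333 e,l,z 0.5008 0.16 0.096 F [-4.39 -2.64  5.56] M [-0.59   0.972  0.042] xyaw -0.079 ydir [-0.0065 -0.0055 -1.    ] q7 0.129 g 0.101
```

Call:
play_rows:
  steps:
    - {"dx":0,"dy":0,"dz":0,"spin":0.01}
    - {"dx":0,"dy":0,"dz":0,"spin":0.02}
    - {"dx":0,"dy":0,"dz":0,"spin":0.03}
    - {"dx":0,"dy":0,"dz":0,"spin":0.03}

```text
time_s: 10.67
eef_pos: [0.5127, 0.1159, 0.096]
eef_rot: [-1.575, 0.103, -0.093]
contact_force: [-2.5, -2.9, 7.3]
grip_width: 0.11
```

Run:
```python
from h import *
st()
```

```text
t 10.6667 e,l,z 0.5007 0.16 0.096 F [-2.52 -2.87  7.27] M [-0.445  0.686  0.48 ] xyaw -0.1248 ydir [-0.0068 -0.0061 -1.    ] q7 0.091 g 0.11
```

The moment about z has risen to 0.48 N m, so the wing is against its stop. I'll release it and lift.

Call:
play_rows:
  steps:
    - {"dx":0,"dy":0,"dz":0,"spin":0}
    - {"dx":0,"dy":-0.005,"dz":0,"spin":0}
    - {"dx":0,"dy":-0.005,"dz":0,"spin":0}
    - {"dx":0,"dy":-0.005,"dz":0,"spin":0}
    - {"dx":0,"dy":-0.005,"dz":0,"spin":0}
    - {"dx":0,"dy":-0.005,"dz":0,"spin":0}
    - {"dx":0,"dy":-0.005,"dz":0,"spin":0}
    - {"dx":0,"dy":-0.005,"dz":0,"spin":0}
  gripper: 0.3

```text
time_s: 11.33
eef_pos: [0.5127, 0.116, 0.0966]
eef_rot: [-1.575, 0.103, -0.093]
contact_force: [-0.0, 0.0, 0.5]
grip_width: 0.645
```

Call:
play_rows:
  steps:
    - {"dx":0,"dy":-0.2,"dz":0,"spin":0}
    - {"dx":0,"dy":-0.4,"dz":0,"spin":0}
    - {"dx":0,"dy":-0.65,"dz":0,"spin":0}
    - {"dx":0,"dy":-0.9,"dz":0,"spin":0}
    - {"dx":0,"dy":-0.9,"dz":0,"spin":0}
    - {"dx":0,"dy":-0.9,"dz":0,"spin":0}

```text
time_s: 11.83
eef_pos: [0.5147, 0.1173, 0.2332]
eef_rot: [-1.572, 0.1, -0.095]
contact_force: [-0.9, -0.1, -0.9]
grip_width: 0.653
```

Run:
```python
from h import *
st()
d=cam('wrist');cv2.imwrite('pics/w6.png',d['img']);np.savez('w6.npz',**d);P=pts(d)
hsv=cv2.cvtColor(d['img'],cv2.COLOR_BGR2HSV);red=((hsv[...,0]<8)|(hsv[...,0]>172))&(hsv[...,1]>130)&(hsv[...,2]>60)
k,lab,s,c=cv2.connectedComponentsWithStats(red.astype(np.uint8))
E=P[...,:2]@e;L=P[...,:2]@l
for i in range(1,k):
    if s[i,4]>60:
        w=P[lab==i];print(c[i],s[i],np.median(w,0),np.percentile(w[:,2],90))
        v,u=np.nonzero(lab==i);p=np.array([ray(d,a,b,.11)[:2] for a,b in zip(u,v)]);p=np.c_[p@e,p@l];q=np.linalg.svd(p-p.mean(0),full_matrices=False)[2][0];print('phi',-np.arctan2(q[1],q[0]),p.mean(0))
for lo,hi in((.47,.485),(.52,.54),(.56,.58),(.60,.62)):
    m=(E>lo)&(E<hi)&(abs(L-.162)<.09)&(abs(P[...,2]-.095)<.02);print(lo,m.sum(),np.median(P[m][:,2]) if m.sum() else 0)
d=cam('scene');cv2.imwrite('pics/s2.png',d['img']);cv2.imwrite('pics/s2z.png',cv2.resize(d['img'][140:300,220:400],None,fx=4,fy=3.7))
```

```text
t 11.8333 e,l,z 0.5026 0.1616 0.2332 F [-0.88 -0.07 -0.89] M [-0.059  0.114 -0.029] xyaw -0.1242 ydir [-0.0034 -0.0035 -1.    ] q7 -0.081 g 0.653
[402.91743119   2.7706422 ] [394   0  19   8 109] [0.62919986 0.25878677 0.10788833] 0.10952592072834069
phi 0.030621941314838717 [0.60395364 0.31196888]
[273.5979798  198.42020202] [263 180  22  43 495] [0.51440299 0.12099847 0.12116917] 0.1225455244599726
phi 1.5780892286988415 [0.50141231 0.1635429 ]
[470.08388521 263.28697572] [456 255  29  18 453] [0.69338071 0.02817327 0.09758717] 0.0990819227352433
phi -0.042149457946404255 [0.68171567 0.09448882]
[303.59452055 298.73424658] [259 296  78   7 365] [ 0.53408432 -0.03646508  0.02514798] 0.026214875801711734
phi -3.1082782673097347 [0.52649167 0.06246617]
0.47 3039 0.09197298942563681
0.52 4121 0.09201669344072566
0.56 3455 0.09214279177140605
0.6 4155 0.09213468951115977
```

View pics/w6.png

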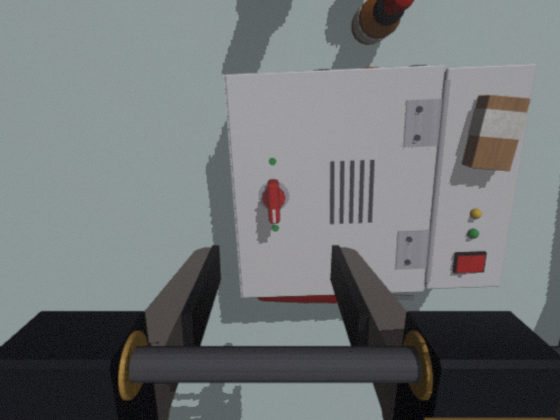

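View pics/s2z.png

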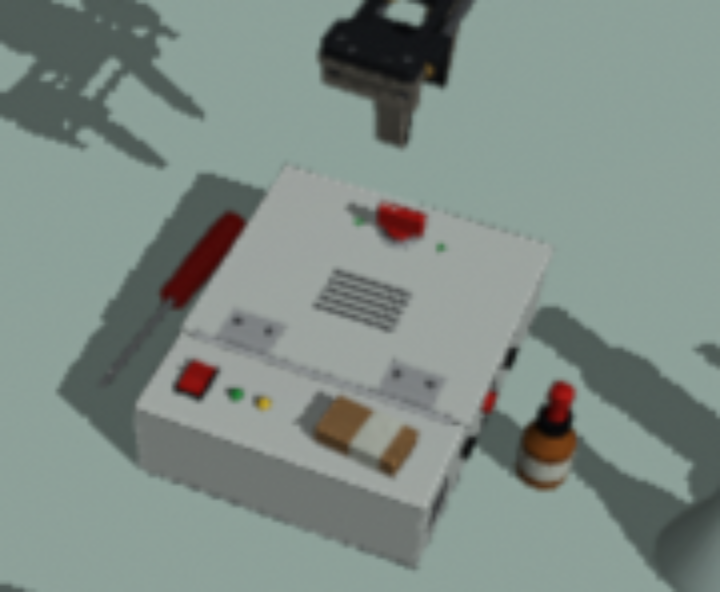

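The wing lies along the green dots, at about 1.58 rad. Its top is at about 122 mm, so the stud is resting about 8 mm in. The cover is flat and nothing around it has moved, so I'm handing in.

Run:
```python
from h import *
print(workorder.job_done())
st()
```

```text
the job is handed in; nothing more can be done
None
the job is handed in; nothing more can be done
```

The cover is folded fully shut and the stud is locked. I handed the job in at about 12 s of the 54 s allowed.

**What I did**
- **Cover:** I pushed it down near its front edge with the closed fingers. The wrist force reached about 50 N as it seated. That is under the 120 N wrist limit but above the 40 N allowed for the arm or gripper body. Only the fingertips were pressing at that point.
- **Stud:** I measured the slot at about +0.30 rad before shutting the cover. I gripped the wing at about -0.77 rad, turned it to the slot angle and pushed. The key went through first time against spring force only (6.5 N at 10.3 mm). I then turned it clockwise until the moment rose to 0.48 N m at the stop.

**Last checks after letting go**
- **Wing:** it sits at 1.58 rad, in line with the green dots (the stop is at 1.571). Its top is about 8 mm lower than with the stud out, which matches the locked rest depth.
- **Cover:** it lies flat, with its face at 92 mm all along its length.
- **Surroundings:** the gripper was clear of everything. The screwdriver, dropper_c and carton look unmoved in the pictures. I did not re-measure the items further away, but the arm stayed clear of them.

No check failed. The state could not be read again after handing in.

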